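# Stack two weld-bench work supports

### The job

Set up the two work supports for tacking. On the round foot stack the wide collar, then the narrow collar on that, then the V saddle on top; on the square foot put the flat rest pad. Each piece must sit fully home on the spigot below it, upright and let go; leave the electrode box and the aluminium offcut where they lie.

Things in the scene. Friction and masses are not known exactly. Their poses are not given: they have to be found in the camera images.
- round_foot_seat (a point): Fixed steel foot, a round plate 92 mm across and 12 mm thick screwed to the bench, with a tapered spigot (28 mm across at its root, 16 mm at its tip, 16 mm tall) standing up at its centre. The point is on the spigot's axis at the level of the plate's top face (12 mm above the bench); z is up.
- square_foot_seat (a point): Fixed steel foot, a square plate 88 x 88 mm and 12 mm thick screwed to the bench, with a tapered spigot (28 mm across at its root, 16 mm at its tip, 16 mm tall) standing up at its centre. The point is on the spigot's axis at the level of the plate's top face (12 mm above the bench); z is up, x and y run along the plate's edges.
- wide_collar_center (a point): Loose steel collar, the wide one: a round body 62 mm across and 32 mm high, with a tapered spigot (28 mm across at its root, 16 mm at its tip, 16 mm tall) on top; it stands upright. Socket underneath, 33 mm across, 19 mm deep: it drops loosely over a spigot until the underside rests on the shoulder. Point: on its axis, half-way up the round body (16 mm above its underside); z is up its axis. About 0.4 kg.
- narrow_collar_center (a point): Loose steel collar, the narrow and taller one: a round body 44 mm across and 46 mm high, with a tapered spigot (28 mm across at its root, 16 mm at its tip, 16 mm tall) on top; it stands upright. Socket underneath, 33 mm across, 19 mm deep: it drops loosely over a spigot until the underside rests on the shoulder. Point: on its axis, half-way up the round body (23 mm above its underside); z is up its axis. About 0.25 kg.
- v_saddle_center (a point): Loose V saddle: a round steel body 48 mm across and 28 mm high topped by a dark open V of angle section (26 mm long, 39 mm wide, top 52 mm above the underside, nowhere beyond the round body), no spigot. Socket underneath, 33 mm across, 19 mm deep: it drops loosely over a spigot until the underside rests on the shoulder. Point: on its axis, half-way up the round body (14 mm above its underside); z is up, the V's channel runs along x. About 0.25 kg.
- rest_pad_center (a point): Loose rest pad: a square block 46 x 46 mm and 34 mm high with a flat top, no spigot; it stands upright. Socket underneath, 33 mm square, 19 mm deep: it drops loosely over a spigot until the underside rests on the shoulder. The point is at its centre (17 mm above its underside); z is up, x and y are square to its sides. About 0.3 kg.
- electrode_box_center (a point): Bystander: flat red and grey plastic box, 32 x 85 x 12 mm, lying loose on the bench; the point is its centre, y along its length.
- offcut_block_center (a point): Bystander: plain aluminium bar offcut, 22 x 62 x 16 mm, lying loose on the bench; the point is its centre, y along its length.
There are look-alikes about, which are no part of the job. What is shaped like the part that bears round_foot_seat but brown or orange is not meant.

How it is judged:
By the outcome, as a careful person would: the job done as asked, in the order asked, and still so for the second after the job is handed in, with the robot touching nothing.
It also fails if it takes over 102 s, if anything falls off the work surface, if the arm or the gripper's body presses on something with over 40 N, if the wrist force passes 120 N, or if a joint passes its speed limit or range.

### The arm

A 6-joint arm with a two-finger parallel gripper is mounted at the origin on a cart in front of the work surface, level with it; the furniture and walls round the work are solid. World frame = base frame: x ahead of the robot, y to its left, z up, the work surface at z = 0. Lengths are in m, angles in degrees, forces in N, time in s.
With the tool pointing down it reaches from about 0.35 to 0.85 m from the base axis. Payload 8.1 kg.
Tool frame: the origin (TCP) lies at the very end of the fingers, on their centre line; the grasp point (between the pads) lies 19 mm behind it (env.grasp_offset is the distance from the TCP to the grasp point, in m); z points along the fingers, y is the line along which they close (so a half turn about z gives the same grasp; the last joint's range is limited). The gripper opens to 85 mm and grips with 20 to 120 N. Pads are 22 mm wide; open, the fingers measure 114 mm over their backs; the gripper's body (76 mm by 85 mm) begins 54 mm behind the grasp point. The pads swing forward as they close: fully open they stand 13 mm farther back than shut.
Start: joints at [63.232, 7.471, 85.268, -0, 87.261, -4.893], TCP at [0.224, 0.557, 0.231] pointing down, gripper open.
Joint ranges: [-169.43, 169.43], [-51.17, 129.36], [1.28, 143.12], [-76.62, 256.62], [0, 156.53], [-152.29, 152.29]. Speed limits (degrees/s): [136.94, 136.94, 159.86, 180, 180, 180].

### API

Orientations are given as a 3x3 rotation matrix whose columns are the frame's x, y, z axes.
In Python, from plant import monitor, cams, ticket, env gives the robot as it stands.
- The arm moves only by the shell command python3 -m creep 'ROWS' [FORCE]. ROWS is JSON, a list of rows, each a list of 5 numbers: the shift along the world's x, y, z in cm, then the turn about the world's z in degrees, then the opening, from 0 (shut) to 1 (fully open). A call has exactly 8 rows; each row is the pose to reach, as a shift and turn from the pose commanded when the call began; what a row does not reach only later rows make up. A row lasts 1/12 s, in which the tool goes at most 41.7 mm and 7.16 degrees, less where a joint would pass 70% of its speed; a pose out of reach is approached as far as the arm can. A call with a gripper value outside its range is refused whole. The fingers move at their own pace and stop on an object; FORCE is the grip in N (left out, the last holds). Time passes only in rows, so rows that repeat a pose let the fingers close, or fill a call up. It gives the time, the measured TCP pose, the force, the opening and the grip force at its end, in the units of the state.
- monitor.sense(): the state, without advancing time (a new reading comes with each control period).
- cams.grab_frame(name): name is "scene" or "top" or "wrist"; returns (picture, depth): 384x512x3 uint8, red, green, blue; 384x512 float32, m along the optical axis (not along the pixel's ray), 0 where there is no reading.
- cams.camera_model(name): a dict with "vfov" (degrees; the focal length in pixels is half the picture's height over the tangent of half this angle, whatever the lens; pixels are square), "cx", "cy" (the principal point, pixels), "eye" and "rotation" of the camera in the world; the wrist camera has in their place "hand_eye" (4x4, takes a point from camera to tool coordinates, whose origin is the TCP and whose axes are the flange's). Camera axes: x right, y up, looking along -z (the intrinsics and any distortion apply to the point x, -y, -z); pixel columns grow to the right and rows downward; lengths in m; the calibration is good to about 2 mm. A picture is of the moment at which its call begins: read the wrist's pose just before it. camera_model takes no time and is no camera call.
- ticket.job_done(): hands the job in; it is judged then, once.
The state is a dict: "t": time; "q": joint angles; "joint_vel": joint speeds; "joint_torque": joint torques, N m; "eef_pos": TCP position; "tool_rot": TCP orientation; "wrist_force": force on the tool from outside, world axes, zero at the start; "ft_torque": the same for the moment, N m; "grip_width": opening from 0.0 (shut) to 1.0 (fully open); "finger_force": force on a finger pad.
Only numpy, scipy, OpenCV 4.12 (cv2) and the standard library are available. Lean on these libraries where they do the work, as an engineer would, in place of code of your own. Each camera call takes 0.05 s, during which the arm holds its last target. There are 200 camera calls.

## Working session

There is one attempt and no reset: what is moved stays moved. The work goes in short steps, Python scripts to look and compute and a shell command to move; the robot and the scene stay as the last step left them, time stands still between calls to the robot, and variables do not carry over. Pictures are saved under pics/ and viewed, at most 14 in all, crops included, and the job is handed in when it is done.

```bash
ls; mkdir -p pics; python3 - <<'E'
from plant import monitor, cams, ticket, env
import cv2,numpy as np
for n in("top","scene"):
    p,d=cams.grab_frame(n); cv2.imwrite(f"pics/{n}0.png",p[:,:,::-1]); np.savez(f"pics/{n}0.npz",p=p,d=d)
    print(cams.camera_model(n))
print(cams.camera_model("wrist"),env.grasp_offset)
s=monitor.sense();print(s)
E
```

```text
pics
{'vfov': 55.613669666262965, 'cx': 254.25916201162042, 'cy': 183.01630982761395, 'eye': array([0.31946046, 0.02045558, 1.05528106]), 'rotation': array([[-0.0223138 ,  0.98387127, -0.17748076],
       [-0.99922123, -0.01616916,  0.03599295],
       [ 0.03254271,  0.17814568,  0.98346586]])}
{'vfov': 44.63035207389784, 'cx': 258.3170242114929, 'cy': 195.14649721324443, 'eye': array([-0.02151365, -0.99387727,  0.53805346]), 'rotation': array([[ 0.88870868,  0.16704393, -0.42695808],
       [-0.4578128 ,  0.37326781, -0.80689441],
       [ 0.0245829 ,  0.91256094,  0.40820119]])}
{'vfov': 66.24712379228262, 'cx': 257.6061471696113, 'cy': 190.7802994862073, 'hand_eye': array([[-6.92964030e-05,  9.51938023e-01,  3.06290706e-01,
         7.85883526e-02],
       [ 9.99999894e-01, -7.36776141e-05,  4.55230653e-04,
         2.04631858e-04],
       [ 4.55918136e-04,  3.06290705e-01, -9.51937916e-01,
        -1.42573485e-01],
       [ 0.00000000e+00,  0.00000000e+00,  0.00000000e+00,
         1.00000000e+00]])} 0.0187
{'t': 0.1, 'q': array([ 6.32299271e+01,  7.50838423e+00,  8.53224660e+01,  9.18057687e-04,
        8.72617759e+01, -4.89151088e+00]), 'joint_vel': array([ 0.04108045,  0.04379245, -0.08250871, -0.13824383,  0.10811849,
       -0.00784857]), 'joint_torque': array([ 1.92819527e-03, -5.70949280e+01, -5.01942587e+01, -1.55639063e-04,
        8.10511352e-03,  2.76962845e-05]), 'eef_pos': array([0.22332354, 0.55636671, 0.23037982]), 'tool_rot': array([[-9.27975400e-01,  3.72640720e-01, -7.42437923e-04],
       [ 3.72641428e-01,  9.27974301e-01, -1.43615301e-03],
       [ 1.53794222e-04, -1.60937779e-03, -9.99998693e-01]]), 'wrist_force': array([0.16785303, 0.09142552, 0.06349661]), 'ft_torque': array([-0.01009991, -0.01303493,  0.04470179]), 'finger_force': 0.0, 'grip_width': 1.0015222120338307}
```

View pics/top0.png

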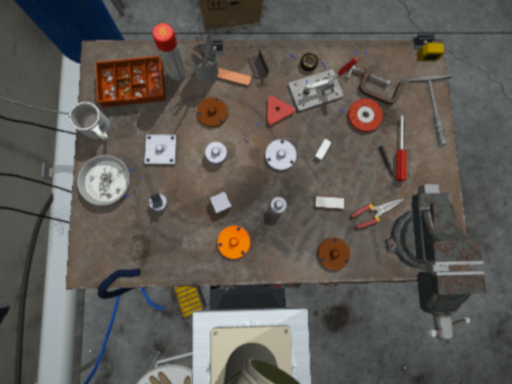

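View pics/scene0.png

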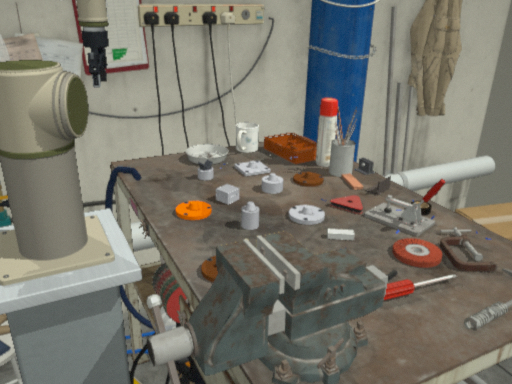

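Candidates (top view):
- Round foot shape: (281,155) is grey; (212,112) and (334,254) are brown and (234,242) is orange, so those three are look-alikes. (281,155) is the grey steel one that fits.
- Square foot (160,150), wide collar (216,152), narrow collar (277,207), V saddle (157,202), rest pad (220,203).

Next I'll measure positions and confirm in one crop.

```bash
cat > h.py <<'E'
from plant import monitor, cams
import cv2,numpy as np
def cloud(n,save=None):
    s=monitor.sense(); p,d=cams.grab_frame(n); m=cams.camera_model(n)
    if save: cv2.imwrite(f"pics/{save}.png",cv2.resize(p[:,:,::-1],None,fx=1.5,fy=1.5))
    return p,to_w(n,d,s)
def to_w(n,d,s=None):
    m=cams.camera_model(n); f=192/np.tan(np.radians(m['vfov']/2))
    v,u=np.mgrid[:384,:512]
    c=np.dstack([(u-m['cx'])/f*d,-(v-m['cy'])/f*d,-d])
    if n=='wrist':
        H=m['hand_eye']; t=c@H[:3,:3].T+H[:3,3]
        w=t@s['tool_rot'].T+s['eef_pos']
    else: w=c@m['rotation'].T+m['eye']
    w[d==0]=np.nan
    return w
def blob(w,guess,r,zlo,zhi):
    with np.errstate(invalid='ignore'):
        k=(np.hypot(w[...,0]-guess[0],w[...,1]-guess[1])<r)&(w[...,2]>zlo)&(w[...,2]<zhi)
    q=w[k]
    if len(q)<4: return None
    (cx,cy),(a,b),ang=cv2.minAreaRect(q[:,:2].astype(np.float32)*1000)
    (ex,ey),rad=cv2.minEnclosingCircle(q[:,:2].astype(np.float32)*1000)
    return dict(n=len(q),mean=q.mean(0).round(4),rect=np.round([cx,cy,a,b,ang],1),circ=np.round([ex,ey,rad],1),ztop=q[:,2].max().round(4))
E
python3 - <<'E'
from h import *
z=np.load('pics/top0.npz'); w=to_w('top',z['d'])
print('bench z',[w[v,u].round(4) for u,v in((300,180),(190,180),(250,225))])
for n,u,v,zl in(('round',281,155,.006),('square',160,150,.006),('wide',216,152,.006),('narrow',277,207,.006),('saddle',157,202,.006),('pad',220,203,.006),('white1',323,149,.006),('white2',329,203,.006)):
    g=w[v,u]; print(n,g.round(3),blob(w,g,.06,zl,.2))
p=z['p'][125:225,130:350,::-1]; cv2.imwrite('pics/crop0.png',cv2.resize(p,None,fx=3.6,fy=3.6,interpolation=cv2.INTER_CUBIC))
E
```

```text
bench z [array([ 0.5171, -0.1543, -0.002 ]), array([0.5216, 0.17  , 0.0023]), array([ 0.387 , -0.0031, -0.0006])]
round [ 0.586 -0.097  0.03 ] {'n': 730, 'mean': array([ 0.5916, -0.0976,  0.0125]), 'rect': array([591.9, -97.6,  90.2,  89.5,  19.4]), 'circ': array([595.1, -93.4,  50.8]), 'ztop': np.float64(0.0317)}
square [0.608 0.254 0.023] {'n': 879, 'mean': array([0.6119, 0.2559, 0.0124]), 'rect': array([613.5, 257.1,  88.4,  89.2,  89.4]), 'circ': array([610.9, 256.4,  57.9]), 'ztop': np.float64(0.032)}
wide [0.593 0.091 0.047] {'n': 383, 'mean': array([0.5934, 0.0916, 0.0319]), 'rect': array([597.1,  93.7,  64.4,  60.7,  24.7]), 'circ': array([600. ,  98.9,  38.4]), 'ztop': np.float64(0.0508)}
narrow [ 0.432 -0.078  0.054] {'n': 213, 'mean': array([ 0.4365, -0.0809,  0.0464]), 'rect': array([436.6, -93.9,  66.3,  41.6,  84.9]), 'circ': array([431.1, -94.4,  35.7]), 'ztop': np.float64(0.0648)}
saddle [0.454 0.256 0.036] {'n': 258, 'mean': array([0.4531, 0.2531, 0.0345]), 'rect': array([453.2, 255.7,  43. ,  47.2,  25.2]), 'circ': array([454.3, 257.3,  24.6]), 'ztop': np.float64(0.0527)}
pad [0.448 0.081 0.035] {'n': 279, 'mean': array([0.4492, 0.0795, 0.0325]), 'rect': array([455.5,  68.9,  46.3,  70.5,  23.8]), 'circ': array([454.1,  71.3,  38.1]), 'ztop': np.float64(0.0397)}
white1 [ 0.606 -0.224  0.016] {'n': 155, 'mean': array([ 0.6052, -0.2238,  0.0151]), 'rect': array([ 605.6, -225.1,   23.3,   62.4,   58.5]), 'circ': array([ 606. , -225.1,   32.6]), 'ztop': np.float64(0.0204)}
white2 [ 0.445 -0.234  0.011] {'n': 298, 'mean': array([ 0.4465, -0.2346,  0.0113]), 'rect': array([ 446.6, -234.5,   82.1,   31.7,   84.4]), 'circ': array([ 446.8, -235.4,   42.1]), 'ztop': np.float64(0.0174)}
```

View pics/crop0.png

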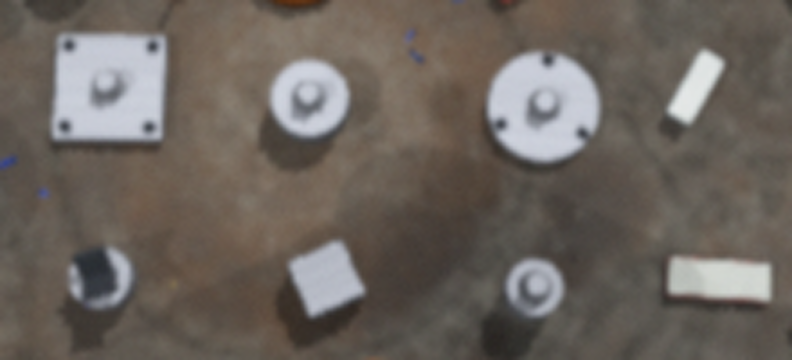

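The crop confirms it: the plain grey three-hole round plate at crop (543,105) is the round foot. First I'll move above the wide collar.

```bash
python3 -m creep '[[18.6,-23.2,0,0,1],[18.6,-23.2,0,0,1],[18.6,-23.2,0,0,1],[18.6,-23.2,0,0,1],[18.6,-23.2,0,0,1],[18.6,-23.2,0,0,1],[18.6,-23.2,0,0,1],[18.6,-23.2,0,0,1]]' 40
python3 -m creep '[[18.6,-23.2,-6,0,1],[18.6,-23.2,-6,0,1],[18.6,-23.2,-6,0,1],[18.6,-23.2,-6,0,1],[18.6,-23.2,-6,0,1],[18.6,-23.2,-6,0,1],[18.6,-23.2,-6,0,1],[18.6,-23.2,-6,0,1]]'
python3 - <<'E'
from h import *
p,w=cloud('wrist','w1'); s=monitor.sense(); print(s['eef_pos'],s['tool_rot'][:,1])
print(blob(w,(.595,.092),.05,.027,.037)); print(blob(w,(.595,.092),.03,.04,.07));print(np.nanmedian(w[...,2]))
E
```

```text
t: 0.77
eef_pos: [0.4128, 0.3198, 0.2309]
tool_rot: [[-0.926, 0.377, 0.001], [0.377, 0.926, -0.002], [-0.002, -0.002, -1.0]]
wrist_force: [0.5, 0.5, -0.2]
grip_width: 1.0
finger_force: 0.0
t: 1.43
eef_pos: [0.5971, 0.0882, 0.1691]
tool_rot: [[-0.927, 0.376, -0.002], [0.376, 0.927, -0.002], [0.001, -0.002, -1.0]]
wrist_force: [0.6, 0.4, 0.3]
grip_width: 0.999
finger_force: 0.0
[0.59689018 0.08836806 0.16895059] [ 0.37661511  0.92636698 -0.00229761]
{'n': 2476, 'mean': array([0.5941, 0.0922, 0.0321]), 'rect': array([595.4,  91.8,  60.9,  60.9,  13.3]), 'circ': array([595.7,  91.6,  31. ]), 'ztop': np.float64(0.0369)}
{'n': 415, 'mean': array([0.5941, 0.0923, 0.046 ]), 'rect': array([595. ,  91.7,  22. ,  22. ,  68.1]), 'circ': array([595.7,  92.1,  11.6]), 'ztop': np.float64(0.0495)}
0.0004571576617776185
```

View pics/w1.png

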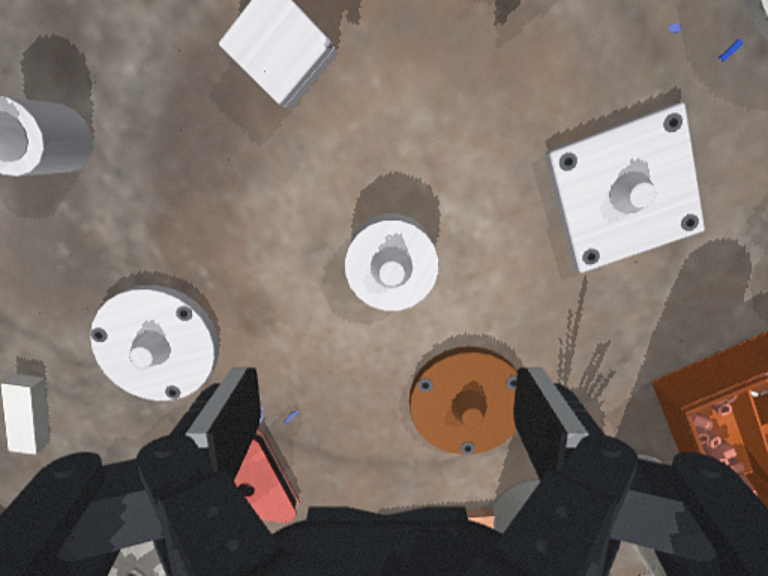

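The wide collar is centred at about picture (392,265), world (0.5955, 0.0918). The round foot is at left (155,345), the square foot at right (628,188) and the brown look-alike at (468,400). Correct, descend partway and check.

```bash
python3 -m creep '[[-0.15,0.35,-4,0,1],[-0.15,0.35,-8,0,1],[-0.15,0.35,-10,0,1],[-0.15,0.35,-10,0,1],[-0.15,0.35,-10,0,1],[-0.15,0.35,-10,0,1],[-0.15,0.35,-10,0,1],[-0.15,0.35,-10,0,1]]'
python3 - <<'E'
from h import *
p,w=cloud('wrist'); s=monitor.sense(); print(s['eef_pos'])
print(blob(w,(.595,.092),.05,.027,.037)); print('rf',blob(w,(.592,-.098),.06,.007,.018),blob(w,(.592,-.098),.03,.022,.04)); print('sq',blob(w,(.612,.256),.07,.007,.018),blob(w,(.612,.256),.03,.022,.04))
E
```

```text
t: 2.15
eef_pos: [0.5959, 0.0967, 0.0741]
tool_rot: [[-0.928, 0.372, 0.004], [0.372, 0.928, 0.0], [-0.004, 0.002, -1.0]]
wrist_force: [-0.4, -0.8, 1.1]
grip_width: 0.997
finger_force: 0.0
[0.59557695 0.09661073 0.07366957]
{'n': 4943, 'mean': array([0.5931, 0.0928, 0.0321]), 'rect': array([595.6,  91.8,  61.1,  61.3,  13.5]), 'circ': array([595.5,  91.2,  31.4]), 'ztop': np.float64(0.037)}
rf {'n': 5363, 'mean': array([ 0.5842, -0.0848,  0.0121]), 'rect': array([595.5, -90. ,  73.2,  89.6,  54.6]), 'circ': array([592.2, -98.5,  47. ]), 'ztop': np.float64(0.018)} {'n': 570, 'mean': array([ 0.5904, -0.0957,  0.0265]), 'rect': array([590.8, -96.9,  19.8,  19.1,  68.4]), 'circ': array([591. , -97.1,  10.5]), 'ztop': np.float64(0.03)}
sq {'n': 11145, 'mean': array([0.6071, 0.2439, 0.0119]), 'rect': array([612.5, 248.9,  74.9,  88.4,  88.2]), 'circ': array([611.8, 249.3,  56.9]), 'ztop': np.float64(0.018)} {'n': 818, 'mean': array([0.6111, 0.2539, 0.0265]), 'rect': array([611.9, 255.1,  19.2,  20.9,  35.4]), 'circ': array([612. , 255.3,  10.9]), 'ztop': np.float64(0.0299)}
```

```bash
python3 -m creep '[[0.1,-0.45,0,0,1],[0.1,-0.45,-3,0,1],[0.1,-0.45,-6,0,1],[0.1,-0.45,-7.2,0,1],[0.1,-0.45,-7.2,0,1],[0.1,-0.45,-7.2,0,1],[0.1,-0.45,-7.2,0,0.6],[0.1,-0.45,-7.2,0,0.5]]' 60
python3 -m creep '[[0,0,0,0,0.4],[0,0,0,0,0.4],[0,0,0,0,0.4],[0,0,0,0,0.4],[0,0,0,0,0.4],[0,0,0,0,0.4],[0,0,0,0,0.4],[0,0,0,0,0.4]]'
```

```text
t: 2.87
eef_pos: [0.5968, 0.0919, 0.0016]
tool_rot: [[-0.928, 0.373, 0.003], [0.373, 0.928, 0.0], [-0.003, 0.001, -1.0]]
wrist_force: [-0.4, -0.4, 0.0]
grip_width: 0.75
finger_force: 0.0
t: 3.53
eef_pos: [0.5969, 0.0917, 0.002]
tool_rot: [[-0.928, 0.372, 0.004], [0.372, 0.928, -0.0], [-0.004, 0.001, -1.0]]
wrist_force: [-1.8, -1.1, 5.9]
grip_width: 0.707
finger_force: 64.4
```

```bash
python3 -m creep '[[0,0,3,0,0.4],[0,0,6,0,0.4],[-0.1,-4,6,0,0.4],[-0.2,-8,6,0,0.4],[-0.3,-12,6,0,0.4],[-0.4,-16,6,0,0.4],[-0.45,-18.9,6,0,0.4],[-0.45,-18.9,6,0,0.4]]'
python3 -m creep '[[0,0,-1,0,0.4],[0,0,-2,0,0.4],[0,0,-2.5,0,0.4],[0,0,-3,0,0.4],[0,0,-3,0,0.4],[0,0,-3,0,0.4],[0,0,-3,0,0.4],[0,0,-3,0,0.4]]'
python3 - <<'E'
from h import *
p,w=cloud('wrist','w2'); s=monitor.sense(); print(s['eef_pos'])
for a in(.001,):print('collar',blob(w,(.591,-.097),.045,.058,.07),'spig',blob(w,(.591,-.097),.03,.072,.085),'plate',blob(w,(.591,-.097),.06,.007,.018))
E
```

```text
t: 4.2
eef_pos: [0.5906, -0.1032, 0.0605]
tool_rot: [[-0.926, 0.377, 0.002], [0.377, 0.926, -0.003], [-0.003, -0.002, -1.0]]
wrist_force: [0.8, 1.6, -3.6]
grip_width: 0.704
finger_force: 67.5
t: 4.87
eef_pos: [0.591, -0.0969, 0.0298]
tool_rot: [[-0.928, 0.372, 0.001], [0.372, 0.928, -0.0], [-0.001, 0.0, -1.0]]
wrist_force: [0.5, 0.5, -4.0]
grip_width: 0.702
finger_force: 67.5
[ 0.591062   -0.09703429  0.02989201]
collar {'n': 12463, 'mean': array([ 0.586 , -0.0949,  0.0608]), 'rect': array([586.5, -97.1,  68.2,  63.9,  28. ]), 'circ': array([585. , -94.3,  44. ]), 'ztop': np.float64(0.07)} spig {'n': 1507, 'mean': array([ 0.5883, -0.0959,  0.0751]), 'rect': array([ 584.2, -104.9,   39.4,   17.9,   61.2]), 'circ': array([ 587.4, -106.5,   19.9]), 'ztop': np.float64(0.0775)} plate {'n': 5622, 'mean': array([ 0.5666, -0.0906,  0.012 ]), 'rect': array([571.1, -92.1,  91.8,  48.8,  70.9]), 'circ': array([591.3, -99.1,  45.9]), 'ztop': np.float64(0.0146)}
```

View pics/w2.png

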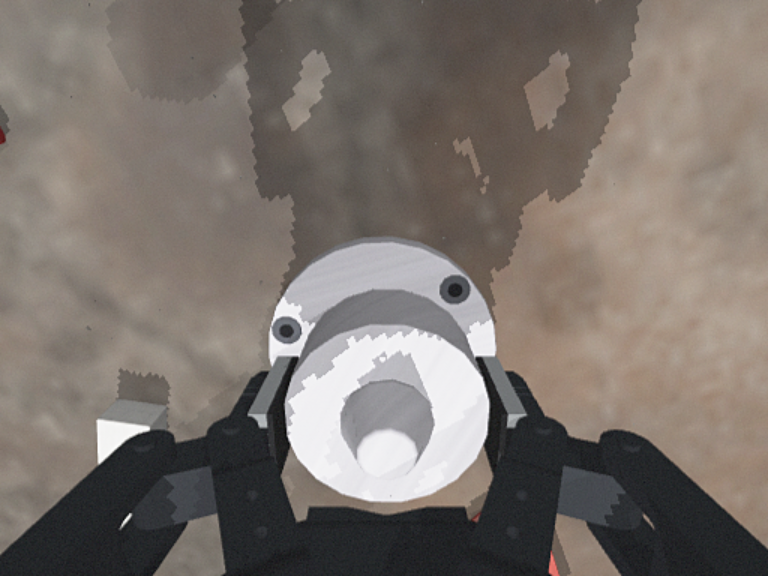

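The wide collar (387,400) hangs over the foot plate (centre about column 382), roughly 1.5 mm too far in +y. I'll shift it and seat it.

```bash
python3 -m creep '[[0,-0.12,0,0,0.4],[0,-0.12,-0.4,0,0.4],[0,-0.12,-0.8,0,0.4],[0,-0.12,-1.1,0,0.4],[0,-0.12,-1.4,0,0.4],[0,-0.12,-1.6,0,0.4],[0,-0.12,-1.6,0,0.4],[0,-0.12,-1.6,0,0.4]]'
```

```text
t: 5.58
eef_pos: [0.5902, -0.0984, 0.0141]
tool_rot: [[-0.928, 0.373, -0.001], [0.373, 0.928, 0.0], [0.001, -0.0, -1.0]]
wrist_force: [-7.4, 0.1, 7.9]
grip_width: 0.705
finger_force: 68.5
```

```bash
python3 -m creep '[[0,0,0,0,1],[0,0,0,0,1],[0,0,0,0,1],[0,0,0,0,1],[0,0,2,0,1],[0,0,6,0,1],[0,0,10,0,1],[0,0,13,0,1]]'
python3 -m creep '[[-4,0.5,3,0,1],[-8,1,3,0,1],[-12,1.5,3,0,1],[-15.6,1.8,3,0,1],[-15.6,1.8,3,0,1],[-15.6,1.8,3,0,1],[-15.6,1.8,3,0,1],[-15.6,1.8,3,0,1]]'
python3 - <<'E'
from h import *
p,w=cloud('wrist','w3'); s=monitor.sense(); print(s['eef_pos'])
print('narrow',blob(w,(.435,-.08),.045,.041,.05),'spig',blob(w,(.435,-.08),.03,.056,.07))
print('wide',blob(w,(.591,-.0985),.045,.039,.05),'spig',blob(w,(.591,-.0985),.03,.054,.065))
E
```

```text
t: 6.25
eef_pos: [0.5913, -0.0986, 0.1465]
tool_rot: [[-0.928, 0.373, 0.002], [0.373, 0.928, -0.001], [-0.002, 0.0, -1.0]]
wrist_force: [1.2, 0.0, 0.1]
grip_width: 0.998
finger_force: 0.0
t: 6.92
eef_pos: [0.4359, -0.0808, 0.1741]
tool_rot: [[-0.928, 0.373, 0.002], [0.373, 0.928, -0.0], [-0.002, 0.0, -1.0]]
wrist_force: [-0.3, -0.3, 0.9]
grip_width: 0.999
finger_force: 0.0
[ 0.43587131 -0.08070796  0.17387578]
narrow {'n': 1011, 'mean': array([ 0.4355, -0.0827,  0.0461]), 'rect': array([437.3, -83.3,  43.1,  42.8,  40. ]), 'circ': array([437.4, -83.5,  21.9]), 'ztop': np.float64(0.05)} spig {'n': 371, 'mean': array([ 0.4361, -0.083 ,  0.0607]), 'rect': array([437.1, -83.2,  20.3,  19.7,  23.9]), 'circ': array([437.2, -83.7,  10.4]), 'ztop': np.float64(0.0638)}
wide {'n': 1729, 'mean': array([ 0.5848, -0.097 ,  0.0441]), 'rect': array([588.8, -98.3,  60.6,  62.1,  72.4]), 'circ': array([588.8, -98.1,  31.5]), 'ztop': np.float64(0.05)} spig {'n': 262, 'mean': array([ 0.5863, -0.0976,  0.0586]), 'rect': array([587.1, -97.8,  19.2,  18.6,  49.6]), 'circ': array([587.1, -97.7,  10.4]), 'ztop': np.float64(0.062)}
```

View pics/w3.png

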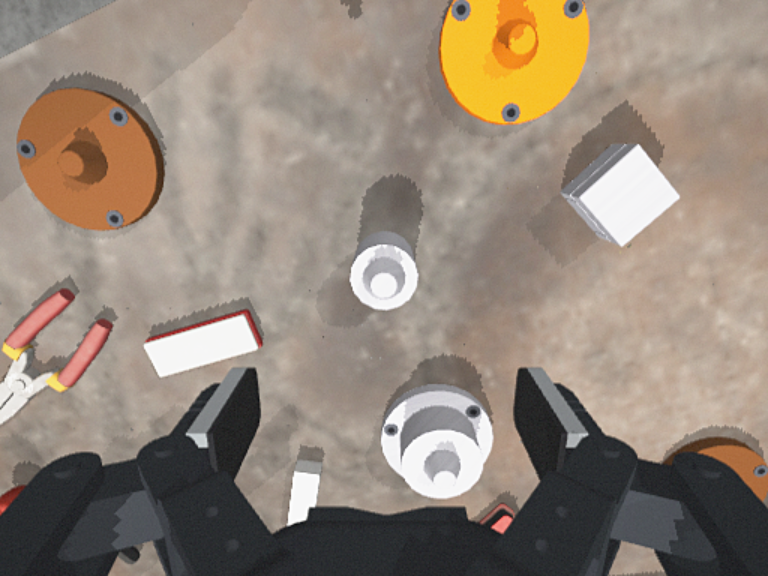

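Narrow collar at (384,275), about (0.4373, −0.0834). The wide collar's top is level at 44 mm, so it's home on the foot. Now gripping the narrow one.

```bash
python3 -m creep '[[0.15,-0.28,-4,0,1],[0.15,-0.28,-8,0,1],[0.15,-0.28,-12,0,1],[0.15,-0.28,-15,0,1],[0.15,-0.28,-17,0,0.8],[0.15,-0.28,-17,0,0.7],[0.15,-0.28,-17,0,0.5],[0.15,-0.28,-17,0,0.3]]' 60
python3 -m creep '[[0,0,0,0,0.25],[0,0,0,0,0.25],[0,0,0,0,0.25],[0,0,0,0,0.25],[0,0,0,0,0.25],[0,0,0,0,0.25],[0,0,0,0,0.25],[0,0,0,0,0.25]]'
```

```text
t: 7.63
eef_pos: [0.4375, -0.0835, 0.0046]
tool_rot: [[-0.928, 0.373, 0.001], [0.373, 0.928, -0.0], [-0.001, 0.0, -1.0]]
wrist_force: [0.6, -0.2, -0.9]
grip_width: 0.5
finger_force: 61.1
t: 8.3
eef_pos: [0.4368, -0.0834, 0.0041]
tool_rot: [[-0.928, 0.373, 0.001], [0.373, 0.928, -0.0], [-0.001, 0.0, -1.0]]
wrist_force: [-1.2, 0.3, 6.1]
grip_width: 0.502
finger_force: 61.2
```

```bash
python3 -m creep '[[0,0,4,0,0.25],[0,0,8,0,0.25],[4,-0.4,8,0,0.25],[8,-0.8,8,0,0.25],[12,-1.2,8,0,0.25],[15.2,-1.5,8,0,0.25],[15.2,-1.5,7,0,0.25],[15.2,-1.5,6.5,0,0.25]]'
python3 -m creep '[[0,0,0,0,0.25],[0,0,0,0,0.25],[0,0,0,0,0.25],[0,0,0,0,0.25],[0,0,0,0,0.25],[0,0,0,0,0.25],[0,0,0,0,0.25],[0,0,0,0,0.25]]'
python3 - <<'E'
from h import *
p,w=cloud('wrist','w4'); s=monitor.sense(); print(s['eef_pos'])
print('narrow',blob(w,(.589,-.098),.03,.104,.117),'spig',blob(w,(.589,-.098),.03,.12,.135))
print('wide',blob(w,(.589,-.0985),.045,.039,.05))
E
```

```text
t: 8.97
eef_pos: [0.5884, -0.0981, 0.0664]
tool_rot: [[-0.928, 0.372, -0.002], [0.372, 0.928, 0.0], [0.002, -0.0, -1.0]]
wrist_force: [-0.2, 0.0, -4.1]
grip_width: 0.495
finger_force: 62.6
t: 9.63
eef_pos: [0.5881, -0.0982, 0.0686]
tool_rot: [[-0.928, 0.373, 0.0], [0.373, 0.928, -0.0], [-0.0, 0.0, -1.0]]
wrist_force: [0.7, -0.1, -2.7]
grip_width: 0.504
finger_force: 62.6
[ 0.58808593 -0.09819627  0.06851346]
narrow {'n': 6292, 'mean': array([ 0.5813, -0.0952,  0.1105]), 'rect': array([586.9, -99.9,  53.3,  43.7,  55.1]), 'circ': array([583.1, -95.7,  28. ]), 'ztop': np.float64(0.117)} spig {'n': 2851, 'mean': array([ 0.5833, -0.0957,  0.125 ]), 'rect': array([583.1, -95.6,  54.1,  24.5,  68.1]), 'circ': array([577.5, -93.4,  27.1]), 'ztop': np.float64(0.135)}
wide {'n': 2909, 'mean': array([ 0.5743, -0.0916,  0.0439]), 'rect': array([578.3, -92.8,  60.9,  37.9,  65.3]), 'circ': array([587.9, -97.3,  30.6]), 'ztop': np.float64(0.0467)}
```

View pics/w4.png

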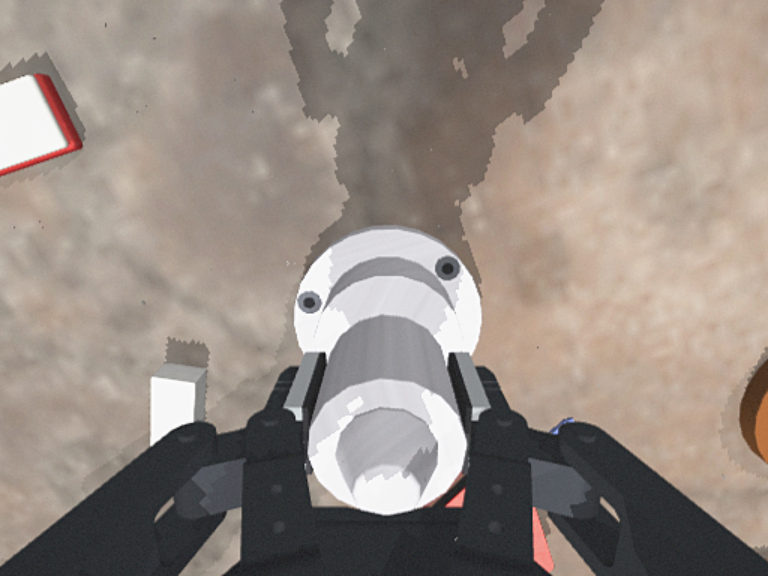

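The narrow collar (388,440) lines up with the wide collar and plate, both centred on column 388. Lowering.

```bash
python3 -m creep '[[0,0,-0.4,0,0.25],[0,0,-0.8,0,0.25],[0,0,-1.2,0,0.25],[0,0,-1.6,0,0.25],[0,0,-2,0,0.25],[0,0,-2.1,0,0.25],[0,0,-2.1,0,0.25],[0,0,-2.1,0,0.25]]'
```

```text
t: 10.35
eef_pos: [0.588, -0.0982, 0.0482]
tool_rot: [[-0.928, 0.373, -0.0], [0.373, 0.928, 0.0], [0.0, -0.0, -1.0]]
wrist_force: [-6.8, 1.5, 8.6]
grip_width: 0.504
finger_force: 63.7
```

```bash
python3 -m creep '[[0,0,0,0,0.9],[0,0,0,0,1],[0,0,0,0,1],[0,0,0,0,1],[0,0,3,0,1],[0,0,7,0,1],[0,0,11,0,1],[-1,2,13,0,1]]'
python3 -m creep '[[-2.5,6,0,0,1],[-4,10,0,0,1],[-5.5,14,0,0,1],[-7,18,0,0,1],[-8.5,22,0,0,1],[-10,26,0,0,1],[-11.5,30,0,0,1],[-12.5,33.4,0,0,1]]'
python3 - <<'E'
from h import *
cloud('wrist');cloud('wrist');cloud('wrist')
p,w=cloud('wrist','w5'); s=monitor.sense(); print(s['eef_pos'])
g=(.454,.256)
print('sad',blob(w,g,.04,.02,.06),blob(w,g,.04,.023,.032),blob(w,g,.04,.04,.06))
print('sq',blob(w,(.612,.256),.07,.007,.018),blob(w,(.612,.256),.03,.022,.04))
print('pad',blob(w,(.449,.08),.05,.03,.04))
p,w=cloud('top'); print('narrow',blob(w,(.589,-.098),.045,.084,.096),blob(w,(.589,-.098),.045,.1,.2))
E
```

```text
t: 11.02
eef_pos: [0.581, -0.0811, 0.1831]
tool_rot: [[-0.927, 0.375, 0.007], [0.375, 0.927, -0.003], [-0.008, 0.0, -1.0]]
wrist_force: [1.8, -0.2, 1.1]
grip_width: 1.0
finger_force: 0.0
t: 11.68
eef_pos: [0.4593, 0.2353, 0.1775]
tool_rot: [[-0.928, 0.373, 0.001], [0.373, 0.928, 0.0], [-0.001, 0.0, -1.0]]
wrist_force: [1.6, -0.5, 0.1]
grip_width: 0.999
finger_force: 0.0
[0.45993411 0.23466335 0.17728754]
sad {'n': 1787, 'mean': array([0.4517, 0.2569, 0.0377]), 'rect': array([451.8, 255.6,  42.9,  47.1,  15.8]), 'circ': array([454.1, 256.2,  23.9]), 'ztop': np.float64(0.0528)} {'n': 715, 'mean': array([0.4479, 0.2571, 0.0278]), 'rect': array([451.2, 255.8,  41.7,  47.3,  11.1]), 'circ': array([454.1, 256.2,  23.9]), 'ztop': np.float64(0.0316)} {'n': 814, 'mean': array([0.4545, 0.2566, 0.0466]), 'rect': array([454. , 256.2,  38.3,  25.9,  16.8]), 'circ': array([454. , 256.3,  22.1]), 'ztop': np.float64(0.0528)}
sq {'n': 3660, 'mean': array([0.6063, 0.2512, 0.0121]), 'rect': array([612.4, 255.9,  87.4,  88.9,  88.4]), 'circ': array([611.6, 256.2,  61. ]), 'ztop': np.float64(0.0178)} {'n': 221, 'mean': array([0.6098, 0.2561, 0.0267]), 'rect': array([610.9, 256.4,  20.1,  18. ,  37.6]), 'circ': array([611.6, 256.1,  10.4]), 'ztop': np.float64(0.03)}
pad {'n': 1792, 'mean': array([0.4484, 0.0809, 0.034 ]), 'rect': array([449.2,  79.8,  46.1,  47.1,  23.1]), 'circ': array([449.1,  80.1,  31.3]), 'ztop': np.float64(0.0362)}
narrow {'n': 141, 'mean': array([ 0.5874, -0.0963,  0.09  ]), 'rect': array([589.5, -97.1,  42.5,  41.6,  34.4]), 'circ': array([589. , -97.5,  21.9]), 'ztop': np.float64(0.0959)} {'n': 47, 'mean': array([ 0.5881, -0.0965,  0.104 ]), 'rect': array([588.4, -95.8,  19.8,  18.7,  39.9]), 'circ': array([588.9, -96.3,  10.5]), 'ztop': np.float64(0.1084)}
```

View pics/w5.png

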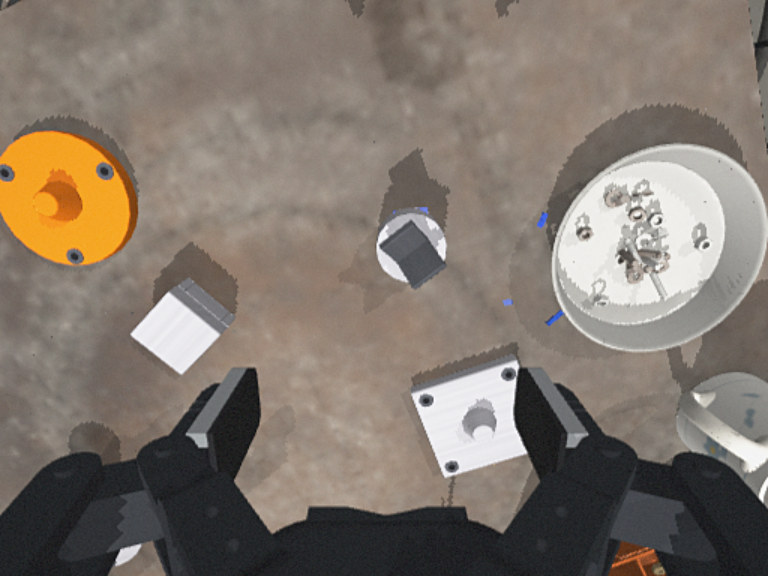

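Saddle at (411,245), about (0.454, 0.2563). The narrow collar's top is at 90 mm, so it's seated. The last call stopped about 2 cm short; correct and descend partway.

```bash
python3 -m creep '[[-0.6,2.16,-2,0,0.8],[-0.6,2.16,-5,0,0.8],[-0.6,2.16,-8,0,0.8],[-0.6,2.16,-8.5,0,0.8],[-0.6,2.16,-8.5,0,0.8],[-0.6,2.16,-8.5,0,0.8],[-0.6,2.16,-8.5,0,0.8],[-0.6,2.16,-8.5,0,0.8]]'
python3 - <<'E'
from h import *
p,w=cloud('wrist'); s=monitor.sense(); print(s['eef_pos'])
g=(.454,.256)
print('sad',blob(w,g,.04,.023,.032),blob(w,g,.04,.04,.06))
E
```

```text
t: 12.6
eef_pos: [0.4561, 0.2554, 0.0947]
tool_rot: [[-0.928, 0.373, 0.003], [0.373, 0.928, 0.001], [-0.003, 0.003, -1.0]]
wrist_force: [-0.4, 0.4, -0.6]
grip_width: 0.803
finger_force: 0.0
[0.4558709  0.25552043 0.0944024 ]
sad {'n': 1272, 'mean': array([0.4466, 0.2595, 0.0278]), 'rect': array([451.1, 256.1,  41.9,  47.6,   5.8]), 'circ': array([453.7, 256.2,  23.9]), 'ztop': np.float64(0.0319)} {'n': 1478, 'mean': array([0.4544, 0.257 , 0.0466]), 'rect': array([454. , 256.3,  38.1,  26.3,  17.2]), 'circ': array([454. , 256.2,  22.5]), 'ztop': np.float64(0.0521)}
```

```bash
python3 -m creep '[[-0.2,0.08,-3,0,0.8],[-0.2,0.08,-6,0,0.8],[-0.2,0.08,-8.5,0,0.8],[-0.2,0.08,-9.1,0,0.8],[-0.2,0.08,-9.1,0,0.8],[-0.2,0.08,-9.1,0,0.6],[-0.2,0.08,-9.1,0,0.4],[-0.2,0.08,-9.1,0,0.3]]' 60
python3 -m creep '[[0,0,0,0,0.3],[0,0,0,0,0.3],[0,0,0,0,0.3],[0,0,0,0,0.3],[0,0,0,0,0.3],[0,0,0,0,0.3],[0,0,0,0,0.3],[0,0,0,0,0.3]]'
```

```text
t: 13.32
eef_pos: [0.4542, 0.2568, 0.004]
tool_rot: [[-0.928, 0.373, 0.003], [0.373, 0.928, 0.001], [-0.003, 0.003, -1.0]]
wrist_force: [-1.1, -0.5, 5.5]
grip_width: 0.536
finger_force: 60.9
t: 13.98
eef_pos: [0.4542, 0.2568, 0.0039]
tool_rot: [[-0.928, 0.373, 0.004], [0.373, 0.928, 0.001], [-0.003, 0.003, -1.0]]
wrist_force: [-2.3, -1.7, 6.3]
grip_width: 0.536
finger_force: 61.1
```

```bash
python3 -m creep '[[0,0,3.5,0,0.3],[0,0,7,0,0.3],[0,0,10.5,0,0.3],[0,0,13,0,0.3],[1.2,-3,13,0,0.3],[2.4,-6,13,0,0.3],[3.5,-9,13,0,0.3],[4.6,-12,13,0,0.3]]'
python3 -m creep '[[1.2,-3,0,0,0.3],[2.4,-6,0,0,0.3],[3.6,-9.5,0,0,0.3],[4.8,-13,0,0,0.3],[6,-16,0,0,0.3],[7.2,-19,0,0,0.3],[8,-21.5,0,0,0.3],[8.8,-23.4,0,0,0.3]]'
python3 -m creep '[[0,0,-1,0,0.3],[0,0,-1.5,0,0.3],[0,0,-1.5,0,0.3],[0,0,-1.5,0,0.3],[0,0,-1.5,0,0.3],[0,0,-1.5,0,0.3],[0,0,-1.5,0,0.3],[0,0,-1.5,0,0.3]]'
python3 - <<'E'
from h import *
p,w=cloud('wrist','w6'); s=monitor.sense(); print(s['eef_pos'])
print('narrow',blob(w,(.589,-.098),.03,.084,.096),'wide',blob(w,(.589,-.098),.045,.039,.05),'plate',blob(w,(.59,-.098),.055,.007,.018))
E
```

```text
t: 14.65
eef_pos: [0.4993, 0.135, 0.133]
tool_rot: [[-0.928, 0.372, 0.003], [0.372, 0.928, 0.0], [-0.002, 0.001, -1.0]]
wrist_force: [0.5, -0.2, -2.7]
grip_width: 0.533
finger_force: 62.7
t: 15.32
eef_pos: [0.5872, -0.1006, 0.1326]
tool_rot: [[-0.927, 0.374, 0.002], [0.374, 0.927, -0.001], [-0.002, -0.0, -1.0]]
wrist_force: [-0.2, 0.1, -2.2]
grip_width: 0.539
finger_force: 62.6
t: 15.98
eef_pos: [0.5866, -0.0976, 0.1168]
tool_rot: [[-0.928, 0.372, 0.001], [0.372, 0.928, -0.0], [-0.001, 0.0, -1.0]]
wrist_force: [-0.4, -0.6, -1.5]
grip_width: 0.538
finger_force: 62.6
[ 0.58652666 -0.09770199  0.11665147]
narrow {'n': 579, 'mean': array([ 0.5725, -0.0918,  0.089 ]), 'rect': array([574.5, -93.6,  40.7,  14.7,  70.3]), 'circ': array([580.9, -95.9,  20.3]), 'ztop': np.float64(0.0918)} wide {'n': 1558, 'mean': array([ 0.5756, -0.0914,  0.044 ]), 'rect': array([581.2, -94.5,  61.2,  43.8,  67.3]), 'circ': array([589.1, -97.8,  31. ]), 'ztop': np.float64(0.05)} plate {'n': 2796, 'mean': array([ 0.5737, -0.0925,  0.012 ]), 'rect': array([584. , -96. ,  91.2,  75.4,  68.1]), 'circ': array([591.3, -99.1,  45.9]), 'ztop': np.float64(0.018)}
```

View pics/w6.png

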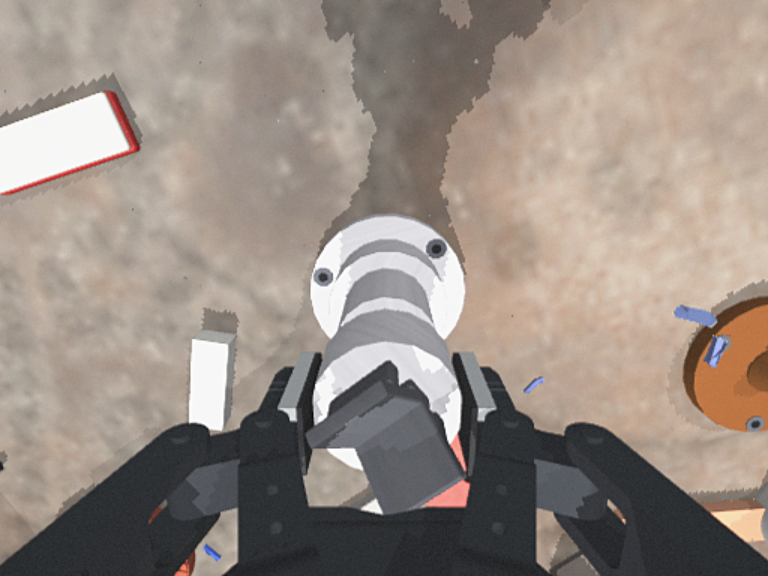

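The saddle (388,420) is in line sideways over the stack (388), and about 2 mm short in x. Shift and lower.

```bash
python3 -m creep '[[0.2,-0.04,-0.2,0,0.3],[0.2,-0.04,-0.6,0,0.3],[0.2,-0.04,-1,0,0.3],[0.2,-0.04,-1.4,0,0.3],[0.2,-0.04,-1.8,0,0.3],[0.2,-0.04,-2.1,0,0.3],[0.2,-0.04,-2.25,0,0.3],[0.2,-0.04,-2.25,0,0.3]]'
python3 -m creep '[[0,0,0,0,0.3],[0,0,0,0,0.3],[0,0,0,0,0.3],[0,0,0,0,0.3],[0,0,0,0,0.3],[0,0,0,0,0.3],[0,0,0,0,0.3],[0,0,0,0,0.3]]'
```

```text
t: 16.7
eef_pos: [0.5886, -0.0985, 0.0941]
tool_rot: [[-0.928, 0.373, 0.0], [0.373, 0.928, -0.0], [-0.0, -0.0, -1.0]]
wrist_force: [-1.6, -0.5, -1.7]
grip_width: 0.537
finger_force: 62.7
t: 17.37
eef_pos: [0.5886, -0.0984, 0.094]
tool_rot: [[-0.928, 0.373, 0.0], [0.373, 0.928, -0.0], [-0.001, 0.0, -1.0]]
wrist_force: [-0.1, -1.0, 2.3]
grip_width: 0.533
finger_force: 62.9
```

```bash
python3 -m creep '[[0,0,0,0,0.8],[0,0,0,0,0.9],[0,0,0,0,1],[0,0,0,0,1],[0,0,2,0,1],[0,0,5,0,1],[0,0,8,0,1],[0,0,11,0,1]]'
python3 -m creep '[[-2,2.5,0,6,1],[-4,5,0,12,1],[-6,7.5,0,18,1],[-8,10,0,24,1],[-10,12.5,0,30,1],[-12,15,0,36,1],[-13.5,17.4,-1,42,1],[-13.9,17.8,-2,45,1]]'
python3 -m creep '[[0,0,-2,0,1],[0,0,-3,0,1],[0,0,-3,0,1],[0,0,-3,0,1],[0,0,-3,0,1],[0,0,-3,0,1],[0,0,-3,0,1],[0,0,-3,0,1]]'
python3 - <<'E'
from h import *
p,w=cloud('wrist','w7'); s=monitor.sense(); R=s['tool_rot'];print(s['eef_pos'],np.degrees(np.arctan2(R[1,1],R[0,1])))
print('pad',blob(w,(.449,.08),.045,.031,.037))
p,w=cloud('top'); print('sad',blob(w,(.589,-.098),.045,.1,.25))
E
```

```text
t: 18.03
eef_pos: [0.5879, -0.0983, 0.2046]
tool_rot: [[-0.928, 0.373, -0.001], [0.373, 0.928, 0.0], [0.001, -0.0, -1.0]]
wrist_force: [0.7, -0.1, -0.1]
grip_width: 1.0
finger_force: 0.0
t: 18.7
eef_pos: [0.4479, 0.0826, 0.1843]
tool_rot: [[-0.916, -0.4, 0.001], [-0.4, 0.916, 0.002], [-0.002, 0.001, -1.0]]
wrist_force: [0.3, -1.0, -0.9]
grip_width: 0.998
finger_force: 0.0
t: 19.37
eef_pos: [0.4499, 0.0794, 0.1545]
tool_rot: [[-0.92, -0.392, 0.001], [-0.392, 0.92, 0.0], [-0.001, -0.0, -1.0]]
wrist_force: [0.1, -0.5, -0.1]
grip_width: 1.002
finger_force: 0.0
[0.44977932 0.0794857  0.1543404 ] 113.1008230016627
pad {'n': 2327, 'mean': array([0.4484, 0.0787, 0.0338]), 'rect': array([449.2,  79.1,  45.9,  46. ,  23. ]), 'circ': array([449.5,  79.1,  31.8]), 'ztop': np.float64(0.0364)}
sad {'n': 280, 'mean': array([ 0.5858, -0.0958,  0.1248]), 'rect': array([587. , -97.4,  42.7,  46.7,   5.7]), 'circ': array([589. , -97.7,  24.1]), 'ztop': np.float64(0.1437)}
```

View pics/w7.png

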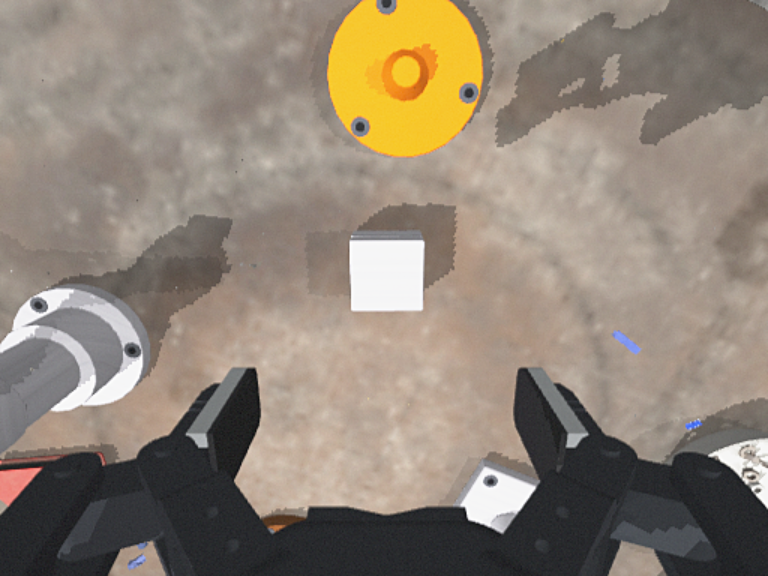

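The pad at (387,272) is square to the fingers, and the saddle's top at 142–144 mm matches seated. Grip the pad.

```bash
python3 -m creep '[[-0.05,-0.03,-3.5,0,0.85],[-0.05,-0.03,-7,0,0.85],[-0.05,-0.03,-10.5,0,0.85],[-0.05,-0.03,-13.5,0,0.85],[-0.05,-0.03,-15,0,0.85],[-0.05,-0.03,-15,0,0.8],[-0.05,-0.03,-15,0,0.5],[-0.05,-0.03,-15,0,0.3]]' 60
python3 -m creep '[[0,0,0,0,0.3],[0,0,0,0,0.3],[0,0,0,0,0.3],[0,0,0,0,0.3],[0,0,0,0,0.3],[0,0,0,0,0.3],[0,0,0,0,0.3],[0,0,0,0,0.3]]'
```

```text
t: 20.13
eef_pos: [0.4501, 0.0794, 0.0053]
tool_rot: [[-0.92, -0.393, 0.002], [-0.393, 0.92, 0.0], [-0.002, -0.001, -1.0]]
wrist_force: [-5.5, -3.1, 28.7]
grip_width: 0.531
finger_force: 32.4
t: 20.8
eef_pos: [0.4504, 0.0794, 0.0055]
tool_rot: [[-0.92, -0.393, 0.003], [-0.393, 0.92, 0.0], [-0.003, -0.001, -1.0]]
wrist_force: [-0.8, 0.2, 6.9]
grip_width: 0.527
finger_force: 63.1
```

```bash
python3 -m creep '[[0,0,3,0,0.3],[0,0,6,0,0.3],[2,2.2,6,-4,0.3],[4.5,5,6,-8,0.3],[7,7.5,6,-12,0.3],[9.5,10,6,-16,0.3],[12,12.7,6,-20,0.3],[14.5,15.5,6,-24,0.3]]'
python3 -m creep '[[1.6,2.1,0,0,0.3],[1.6,2.1,-1,0,0.3],[1.6,2.1,-2,0,0.3],[1.6,2.1,-2.5,0,0.3],[1.6,2.1,-2.5,0,0.3],[1.6,2.1,-2.5,0,0.3],[1.6,2.1,-2.5,0,0.3],[1.6,2.1,-2.5,0,0.3]]'
python3 - <<'E'
from h import *
p,w=cloud('wrist','w8'); s=monitor.sense(); R=s['tool_rot'];print(s['eef_pos'],np.degrees(np.arctan2(R[1,1],R[0,1])))
print('pad',blob(w,(.612,.256),.038,.061,.072),'plate',blob(w,(.612,.256),.07,.009,.015))
E
```

```text
t: 21.47
eef_pos: [0.5947, 0.2355, 0.0636]
tool_rot: [[-1.0, 0.019, -0.0], [0.019, 1.0, -0.0], [0.0, -0.0, -1.0]]
wrist_force: [0.4, -0.8, -2.1]
grip_width: 0.527
finger_force: 63.2
t: 22.13
eef_pos: [0.6102, 0.2549, 0.0397]
tool_rot: [[-1.0, 0.016, 0.001], [0.016, 1.0, 0.0], [-0.001, 0.0, -1.0]]
wrist_force: [-0.2, 0.5, -3.5]
grip_width: 0.528
finger_force: 63.2
[0.61029903 0.25501483 0.03975924] 89.09151669612642
pad {'n': 10240, 'mean': array([0.6061, 0.2552, 0.0678]), 'rect': array([609.2, 255.3,  72. ,  47. ,  89.2]), 'circ': array([603.9, 255.3,  36. ]), 'ztop': np.float64(0.072)} plate {'n': 7635, 'mean': array([0.5861, 0.2573, 0.0119]), 'rect': array([595.6, 256.6,  88.3,  54.1,  88.6]), 'circ': array([596.1, 256.6,  50.8]), 'ztop': np.float64(0.0143)}
```

View pics/w8.png

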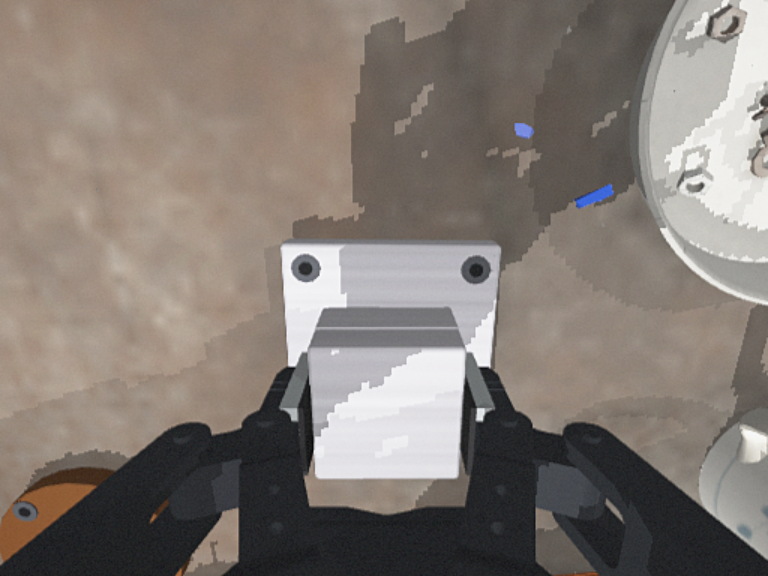

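The pad (387,412) is square with the plate (391,300). It's about 3 mm short in x and 1.3 mm in y; correct and seat.

```bash
python3 -m creep '[[0.28,0.13,0,0,0.3],[0.28,0.13,-0.5,0,0.3],[0.28,0.13,-1,0,0.3],[0.28,0.13,-1.4,0,0.3],[0.28,0.13,-1.8,0,0.3],[0.28,0.13,-2.1,0,0.3],[0.28,0.13,-2.2,0,0.3],[0.28,0.13,-2.2,0,0.3]]'
```

```text
t: 22.85
eef_pos: [0.6122, 0.2565, 0.0176]
tool_rot: [[-1.0, 0.015, -0.001], [0.015, 1.0, -0.0], [0.001, -0.001, -1.0]]
wrist_force: [-7.8, -2.3, 8.5]
grip_width: 0.527
finger_force: 64.4
```

```bash
python3 -m creep '[[0,0,0,0,0.8],[0,0,0,0,0.9],[0,0,0,0,0.9],[0,0,0,0,0.9],[0,0,2,0,0.9],[0,0,5,0,0.9],[0,0,9,0,0.9],[0,0,13,0,0.9]]'
python3 -m creep '[[-3,0,2,0,1],[-6,0,4,0,1],[-9,0,5,0,1],[-12,0,5,0,1],[-12,0,5,0,1],[-12,0,5,0,1],[-12,0,5,0,1],[-12,0,5,0,1]]'
python3 - <<'E'
from h import *
p,w=cloud('wrist'); print('pad',blob(w,(.612,.256),.045,.03,.08))
p,w=cloud('scene'); cv2.imwrite('pics/s9.png',cv2.resize(p[130:280,160:400,::-1],None,fx=3.3,fy=3.3,interpolation=cv2.INTER_CUBIC))
p,w=cloud('top')
print('pad',blob(w,(.612,.256),.045,.03,.08)); print('sad',blob(w,(.589,-.098),.045,.1,.25),blob(w,(.589,-.098),.035,.112,.124))
for g in((.606,-.225),(.4466,-.2345)): print(blob(w,g,.06,.006,.2))
E
```

```text
t: 23.52
eef_pos: [0.6116, 0.2563, 0.1468]
tool_rot: [[-1.0, 0.015, -0.003], [0.015, 1.0, -0.001], [0.003, -0.001, -1.0]]
wrist_force: [1.5, -0.5, -0.0]
grip_width: 0.902
finger_force: 0.0
t: 24.18
eef_pos: [0.4936, 0.2566, 0.1969]
tool_rot: [[-1.0, 0.016, 0.001], [0.016, 1.0, 0.0], [-0.001, 0.0, -1.0]]
wrist_force: [0.6, -0.0, -0.4]
grip_width: 1.001
finger_force: 0.0
pad {'n': 1615, 'mean': array([0.6071, 0.2566, 0.0447]), 'rect': array([611.1, 256.5,  46. ,  46.5,  89.2]), 'circ': array([611.6, 256.5,  31.8]), 'ztop': np.float64(0.0483)}
pad {'n': 291, 'mean': array([0.6105, 0.256 , 0.0444]), 'rect': array([612. , 257.4,  46.7,  46.2,  89.4]), 'circ': array([612.1, 257.8,  31.3]), 'ztop': np.float64(0.0511)}
sad {'n': 277, 'mean': array([ 0.5861, -0.0959,  0.125 ]), 'rect': array([587. , -98.2,  42.9,  46.8,  14.4]), 'circ': array([589.3, -97.4,  23.9]), 'ztop': np.float64(0.1433)} {'n': 119, 'mean': array([ 0.5833, -0.0956,  0.1176]), 'rect': array([586. , -97.7,  40.5,  46.6,   6.5]), 'circ': array([589.3, -97.4,  23.9]), 'ztop': np.float64(0.1239)}
{'n': 159, 'mean': array([ 0.6049, -0.2237,  0.0154]), 'rect': array([ 605.8, -224.3,   22.1,   62.3,   58.2]), 'circ': array([ 606. , -225.1,   32.3]), 'ztop': np.float64(0.0206)}
{'n': 303, 'mean': array([ 0.4464, -0.2342,  0.0113]), 'rect': array([ 446.4, -234.9,   82.9,   31.1,   85.2]), 'circ': array([ 444.4, -234.7,   43.6]), 'ztop': np.float64(0.0161)}
```

View pics/s9.png

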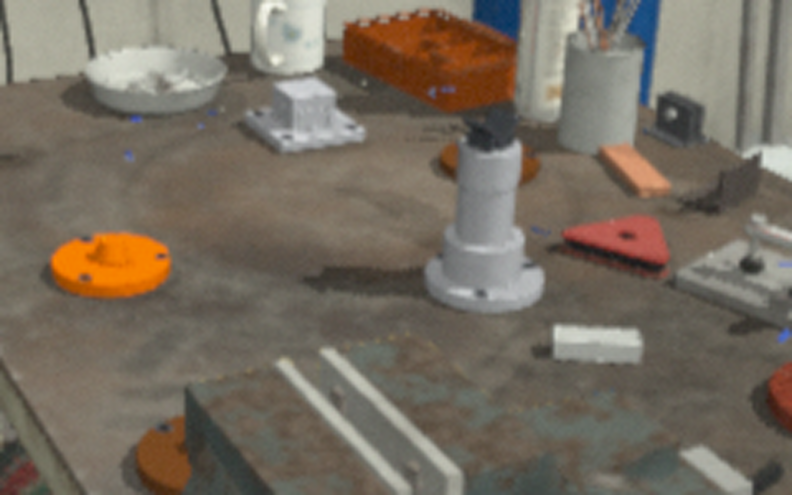

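The stack (485,210) stands upright with no gaps, and the pad (303,108) is flat on the square foot. Neither bystander has moved. Handing in.

```bash
python3 -c "
from plant import ticket; print(ticket.job_done())"
```

```text
the job is handed in; nothing more can be done
None
```

Both supports are set up and the job is handed in: wide collar, narrow collar and V saddle are seated on the round foot and the rest pad on the square foot, all upright and let go, the electrode box and offcut unmoved, in about 24 s of robot time; the hand-in gave no verdict.

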